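Assemble the sieve column on the shaker

ROBOT

A 6-joint arm with a two-finger parallel gripper is mounted at the origin on the work surface. World frame = base frame: x ahead of the robot, y to its left, z up, the work surface at z = 0. Lengths are in m, angles in rad, forces in N, time in s.
With the tool pointing down it reaches from about 0.275 to 0.725 m from the base axis. Payload 5.6 kg.
Tool frame: the origin (TCP) lies at the very end of the fingers, on their centre line; the grasp point (between the pads) lies r.pinch_z behind it (r.pinch_z is the distance from the TCP to the grasp point, in m); z points along the fingers, y is the direction in which the jaws open and shut (so a half turn about z gives the same grasp; the last joint's range is limited). The gripper opens to 85 mm and grips with 20 to 120 N. Pads are 22 mm wide; open, the fingers measure 114 mm over their backs; the gripper's body (76 mm by 85 mm) begins 54 mm behind the grasp point. The pads swing forward as they close: fully open they stand 13 mm farther back than shut.
Start: joints at [-0.871, 0.255, 0.108, 0, -1.424, -0.285], TCP at [0.222, -0.503, 0.231] pointing down, gripper open.
Joint ranges: [-2.95, 2.95], [-1.21, 1.97], [-1.09, 1.5], [-2.87, 1.71], [-2.94, -0.07], [-3.05, 3.05]. Speed limits (rad/s): [2.57, 2.57, 3.14, 3.14, 3.14, 3.14].

INTERFACE

Orientations are given as a unit quaternion [x, y, z, w].
In Python, from cell import r gives the robot as it stands. The module is installed in compiled form; this text tells all that it offers.
- The arm moves only by the tool send_rows, never from a script. Its argument "targets" is text: rows parted by semicolons, each of 7 numbers parted by spaces: the finger opening in mm, from 0 to 85.4, then the shift along the world's x, y, z in units of 50 mm (1.0 is 50 mm), then the turn, a rotation vector about the world's x, y, z in units of 5 degrees (1.0 is 5 degrees). A call has 1 to 12 rows; each row is the pose to reach, as a shift and turn from the pose commanded when the call began; what a row does not reach only later rows make up. A row lasts 1/10 s, in which the tool goes at most 50 mm and 8.59 degrees, less where a joint would pass 70% of its speed; a pose out of reach is approached as far as the arm can. A call with a gripper value outside its range is refused whole. The fingers move at their own pace and stop on an object; the grip force is fixed at half the most. Time passes only in rows, so rows that repeat a pose let the fingers close. It gives the time, the measured TCP pose, the force and the opening at its end, in the units of the state.
- r.state(): the state, without advancing time (a new reading comes with each control period).
- r.snapshot(name): name is "scene" or "side" or "wrist"; returns (picture, depth): 420x560x3 uint8, red, green, blue; 420x560 float32, m along the optical axis (not along the pixel's ray), 0 where there is no reading.
- r.camera_params(name): a dict with "camera_matrix" (3x3 intrinsics, pixels), "xyz" and "rotation" of the camera in the world. Camera axes: x right, y down, z forward; pixel columns grow to the right and rows downward; lengths in m; the calibration is good to about 2 mm. The wrist camera is an equidistant fisheye: a pixel r from the principal point sees the ray r / f radians off the axis. A picture is of the moment at which its call begins: read the wrist's pose just before it. camera_params takes no time and is no camera call; for the wrist camera it gives the pose at the moment of the call.
- r.close_job(): hands the job in, once; it reports no verdict.
Trained networks look in the newest picture that a camera, given by its name, has taken for a name from the list of things; names that differ only in an ending like _2 or _b are one class to them, and where a whole thing is asked for, a point or a joint stands for the part that bears it (a point fixed in the world has none). Each returns a list of dicts, best first, with "p" (0 to 1); they miss things now and then, are a little off and sometimes report something else, mostly with a low value. They report only what shows in the picture. A call takes as long as a camera call. They do not tell look-alikes from the thing itself.
- r.cut_out(camera, thing): "mask" (420x560 bool, what is visible of it) and "centre" ([row, column] in pixels, amid what is visible of it).
The state is a dict: "t": time; "joint_positions": joint angles; "joint_velocities": joint speeds; "effort": joint torques, N m; "tcp_pos": TCP position; "eef_rot": TCP orientation; "contact_force": force on the tool from outside, world axes, zero at the start; "ft_torque": the same for the moment, N m; "opening": finger opening in m.
Only numpy, scipy, OpenCV 4.12 (cv2) and the standard library are available. Lean on these libraries where they do the work, as an engineer would, in place of code of your own. Each camera call takes 0.05 s, during which the arm holds its last target.

TASK

Build the sieve column on the round black pad of the grey shaker, one part at a time from the bottom up: first the bare steel pan in the middle of the pad, then the blue sieve, then the yellow sieve, then the lid with the black knob, each fully seated in the one below and the column upright. Leave the red sieve, the brown bottle and the glass beaker standing where they are.

Things in the scene. Friction and masses are not known exactly. Their poses are not given: they have to be found in the camera images.
- pad (a point): centre of the top face of the round black rubber pad (76 mm across, 5 mm thick) in the middle of the shaker, a fixed grey machine 150 x 150 mm. The pad's top is level, 45 mm above the bench; the machine's grey top round it is 5 mm lower. z is up. The similar blue machine with a square white top is not the shaker.
- pan_center (a point): bare steel round collecting pan, loose, standing with its open side up: 64 mm across, 44 mm tall, straight walls 3 mm thick (58 mm inner width), flat closed bottom 3 mm thick. The point is on its axis, half-way up (22 mm above its underside); z is up along its axis. 120 g or so.
- blue_sieve_center (a point): blue plastic ring sieve with fine steel mesh, loose, upright, open side up: straight round frame 64 mm across, 52 mm tall in all, the lowest 8 mm a foot tapering from 53 to 42 mm across. Walls 3 mm, inner width 58 mm, mesh 11 mm above the underside. Site on the axis half-way up, 26 mm above the underside; z up. About 110 g. Seated (shoulder on the pan's rim), its point is 40 mm above the pan's.
- yellow_sieve_center (a point): yellow plastic ring sieve with coarse steel mesh, loose, upright, open side up: straight round frame 64 mm across, 52 mm tall in all, the lowest 8 mm a foot tapering from 53 to 42 mm across. Walls 3 mm, inner width 58 mm, mesh 11 mm above the underside. Site on the axis half-way up, 26 mm above the underside; z up. About 110 g. Seated on the blue sieve, its point is 44 mm above the blue one's.
- red_sieve_center (a point): red plastic ring sieve with medium steel mesh, loose, upright, open side up: straight round frame 64 mm across, 52 mm tall in all, the lowest 8 mm a foot tapering from 53 to 42 mm across. Walls 3 mm, inner width 58 mm, mesh 11 mm above the underside. Site on the axis half-way up, 26 mm above the underside; z up. About 110 g. Not used in this job.
- lid_knob (a point): round steel lid with an upright black knob, loose: disc 64 mm across, 6 mm thick, over an 8 mm foot tapering from 53 to 42 mm across; knob a cylinder 22 mm across, 34 mm tall; 48 mm tall in all. Site on the axis in the knob, 24 mm above the disc's top face, 38 mm above the underside; z up. Seated on the yellow sieve, it is 56 mm above the yellow one's point. About 100 g.
- amber_bottle_center (a point): small brown glass bottle with a white cap, loose, upright, 32 mm across and 70 mm tall, 60 g; the point is half-way up. It stands among the sieve parts and is to be left alone.
- beaker_center (a point): clear glass beaker, loose, upright, 68 mm across and 85 mm tall; the point is half-way up. It stands beyond the sieve parts and is to be left alone.
Things that resemble listed ones, but are neither listed nor needed, are in the scene too. Of the things shaped like the part that bears yellow_sieve_center, the yellow one is meant.

How it is judged:
On the way, in this order (a step that is already met when the one before it is completed fails the run):
1. the pan stands in the middle of the shaker's pad (horizontal distance between pan_center and pad below 0.012 m and z of pan_center in the frame of pad between 0.018 and 0.026 m and angle between pan_center's own z axis and vertical below 0.08 rad), for 0.2 s.
2. the blue sieve is seated in the pan on the shaker (all of step 1 and horizontal distance between blue_sieve_center and pan_center below 0.005 m and z of blue_sieve_center in the frame of pan_center between 0.037 and 0.043 m and angle between blue_sieve_center's own z axis and vertical below 0.08 rad), for 0.2 s.
3. the yellow sieve is seated on the blue sieve (all of step 2 and horizontal distance between yellow_sieve_center and blue_sieve_center below 0.005 m and z of yellow_sieve_center in the frame of blue_sieve_center between 0.041 and 0.047 m and angle between yellow_sieve_center's own z axis and vertical below 0.08 rad), for 0.2 s.
4. the lid is seated on the yellow sieve (all of step 3 and horizontal distance between lid_knob and yellow_sieve_center below 0.005 m and z of lid_knob in the frame of yellow_sieve_center between 0.053 and 0.059 m and angle between lid_knob's own z axis and vertical below 0.08 rad), for 0.2 s.
At the end, for the whole second after the job is handed in: The pan is within 12 mm of the pad's centre (height within 4 mm); blue sieve in pan, yellow on blue and lid on yellow, each within 5 mm sideways and 3 mm in height of its seat; all four upright within 0.08 rad, released and at rest (all of step 4 and linear speed of each of pan, blue_sieve, yellow_sieve, lid below 0.02 m/s and contact force between each of pan, blue_sieve, yellow_sieve, lid and the fingers below 0.2 N); the robot touches nothing.
It fails at once if the red sieve is moved more than 25 mm or tipped (distance of red_sieve_center from where it was at the start of the episode above 0.025 m or angle between red_sieve_center's own z axis and vertical above 0.35 rad).
It fails at once if the brown bottle is moved more than 25 mm or tipped (distance of amber_bottle_center from where it was at the start of the episode above 0.025 m or angle between amber_bottle_center's own z axis and vertical above 0.35 rad).
It fails at once if the beaker is moved more than 25 mm or tipped (distance of beaker_center from where it was at the start of the episode above 0.025 m or angle between beaker_center's own z axis and vertical above 0.35 rad).
It also fails if it takes over 109 s, if anything falls off the work surface, if the arm or the gripper's body presses on something with over 40 N, if the wrist force passes 120 N, or if a joint passes its speed limit or range.

## Working session

There is one attempt and no reset: what is moved stays moved. The work goes in short steps, Python scripts to look and compute and a tool call to move; the robot and the scene stay as the last step left them, time stands still between calls to the robot, and variables do not carry over. Pictures are saved under pics/ and viewed, and the job is handed in when it is done.

Besides the shell and the picture viewer there is one more tool, called after "Emit:" as name(argument=value, ...) on one line, values as JSON. send_rows: Moves the arm, as the interface text tells. Its arguments: {"type":"object","properties":{"targets":{"type":"string"}},"required":["targets"]}

```bash
mkdir -p pics
cat > h.py <<'E'
from cell import r
import numpy as np, cv2
def snap(n,f):
    p,d=r.snapshot(n); cv2.imwrite('pics/'+f,p[:,:,::-1]); np.save('pics/'+f+'.npy',d); return p,d,r.camera_params(n)
def pix2w(c,row,col,z):
    K=np.array(c['camera_matrix']); v=np.stack([(col-K[0,2])/K[0,0]*z,(row-K[1,2])/K[1,1]*z,z],-1)
    return v@Rm(c).T+np.array(c['xyz'])
def Rm(c):
    R=np.array(c['rotation'])
    if R.shape==(4,):
        from scipy.spatial.transform import Rotation; R=Rotation.from_quat(R).as_matrix()
    return R
E
python3 - <<'E'
from h import *
print(r.state(), r.pinch_z)
for n in('scene','side','wrist'):
    p,d,c=snap(n,n+'1.png'); print(n,c)
E
```

```text
{'t': 0.0, 'joint_positions': array([-8.71421221e-01,  2.55750839e-01,  1.07014467e-01, -4.91189155e-04,
       -1.42388691e+00, -2.84597987e-01]), 'joint_velocities': array([-0.00083336,  0.00044168, -0.00073792, -0.00070494,  0.00114757,
       -0.00091853]), 'effort': array([-5.63230824e-04, -3.86631310e+01,  2.37947398e+01,  5.36558971e+00,
       -6.13917175e-03,  4.75561777e-06]), 'tcp_pos': array([ 0.22150494, -0.50288888,  0.23039518]), 'eef_rot': array([-2.05869633e-01,  9.78578970e-01,  9.19885004e-04, -2.17401746e-04]), 'contact_force': array([-0.12806252,  0.17407455, -0.02569765]), 'ft_torque': array([ 0.00379528, -0.00594409,  0.01841316]), 'opening': 0.0857425531459855} 0.0187
scene {'camera_matrix': array([[546.9791071 ,   0.        , 280.21216953],
       [  0.        , 546.9791071 , 197.22766527],
       [  0.        ,   0.        ,   1.        ]]), 'xyz': array([ 1.28668734, -0.47667242,  0.89259641]), 'rotation': array([ 0.83072873,  0.41048501, -0.17196929, -0.33439257])}
side {'camera_matrix': array([[435.20141002,   0.        , 275.85568952],
       [  0.        , 435.20141002, 205.29266482],
       [  0.        ,   0.        ,   1.        ]]), 'xyz': array([ 0.47859978, -0.54800081,  0.74533396]), 'rotation': array([ 0.93045025, -0.11966217,  0.03484424, -0.344571  ])}
wrist {'camera_matrix': array([[325.1922621 ,   0.        , 278.53223004],
       [  0.        , 325.1922621 , 210.96383038],
       [  0.        ,   0.        ,   1.        ]]), 'xyz': array([ 0.1593198 , -0.5304138 ,  0.37415649]), 'rotation': array([0.54116347, 0.8296986 , 0.11505314, 0.07419645])}
```

View pics/scene1.png

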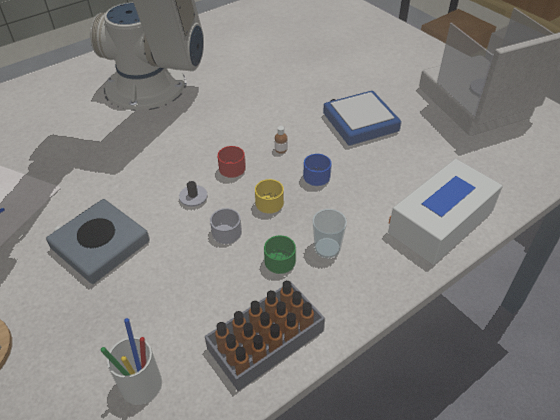

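View pics/side1.png

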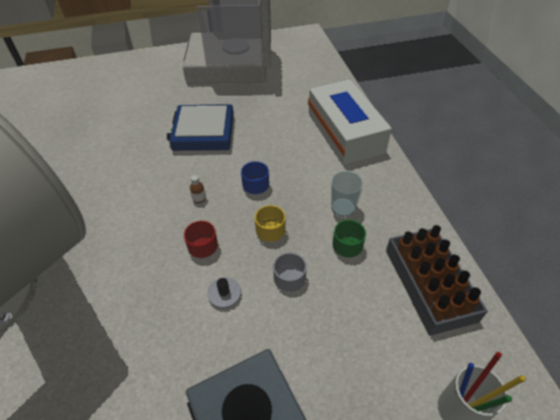

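View pics/wrist1.png

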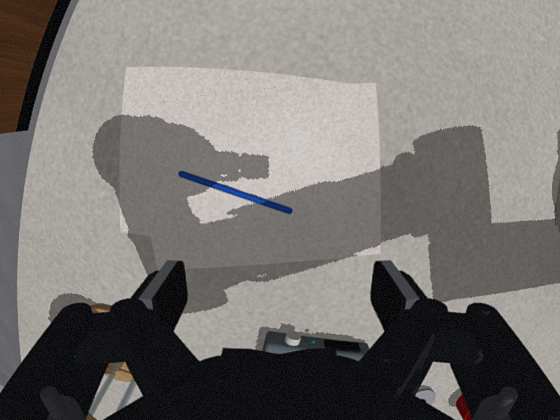

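The scene view shows the pan at (226,225), blue sieve (317,170), yellow (269,196), lid (193,193), red (231,162), bottle (281,140), beaker (328,232), a green look-alike sieve (280,254), and the pad at (96,233) on the grey shaker. The blue machine with the white top is at (362,115). The side view agrees. Next I measure each part.

```bash
cat > m.py <<'E'
from h import *
from scipy.optimize import least_squares
H={'pan_center':.044,'blue_sieve_center':.052,'yellow_sieve_center':.052,'red_sieve_center':.052,'lid_knob':.048,'amber_bottle_center':.07,'beaker_center':.085}
def circ(P,R):
    f=lambda q:np.hypot(P[:,0]-q[0],P[:,1]-q[1])-R
    s=least_squares(f,P[:,:2].mean(0),loss='soft_l1',f_scale=.002); return s.x,np.abs(s.fun).mean()
def meas(cam,names,img,d,c):
    for n in names:
        for o in r.cut_out(cam,n)[:3]:
            m=o['mask']; rr,cc=np.nonzero(m&(d>0)); 
            if len(rr)<20: continue
            W=pix2w(c,rr,cc,d[rr,cc]); z=W[:,2]; top=np.percentile(z,98)
            hue=img[rr,cc].mean(0).astype(int)
            print(cam,n,'p%.2f'%o['p'],'px',np.round(o['centre']).astype(int),'n',len(rr),'rgb',hue,'ztop %.4f zmin %.4f'%(top,np.percentile(z,2)),'mean',W.mean(0).round(4),end=' ')
            if 'pan' in n or 'sieve' in n:
                # outer-surface: points within radius; use rim band
                P=W[z>top-.004]; q,e=circ(P,.0305); print('rim',q.round(4),'%.4f'%e,len(P),end='')
            if n=='lid_knob':
                P=W[z>top-.004]; print('knobtop',P.mean(0).round(4),(P.max(0)-P.min(0)).round(3),end='')
                P=W[(z<top-.028)&(z>top-.040)]
                if len(P): print(' disc',((P.max(0)+P.min(0))/2).round(4),(P.max(0)-P.min(0)).round(3),end='')
            print()
E
python3 - <<'E'
from m import *
for cam in('scene','side'):
    p,d,c=snap(cam,cam+'2.png')
    meas(cam,list(H),p,d,c)
    # pad: dark pixels at z~0.045
    rr,cc=np.nonzero(d>0); W=pix2w(c,rr,cc,d[rr,cc]); g=p[rr,cc].max(1)
    k=(g<45)&(abs(W[:,2]-.045)<.006)&(W[:,0]>.3)&(W[:,0]<.75)&(W[:,1]<-.0)&(W[:,1]>-.7)
    P=W[k]; a=np.median(P,0); P=P[np.hypot(*(P-a)[:,:2].T)<.045]
    print(cam,'pad',P.mean(0).round(4),((P.max(0)+P.min(0))/2).round(4),(P.max(0)-P.min(0)).round(4),len(P))
E
```

```text
scene pan_center p0.68 px [224 224] n 935 rgb [110 110 113] ztop 0.0454 zmin 0.0008 mean [ 0.6035 -0.1157  0.0227] rim [ 0.6045 -0.1161] 0.0010 124
scene pan_center p0.45 px [240  98] n 4854 rgb [ 92  96 100] ztop 0.0470 zmin 0.0121 mean [ 0.487  -0.3488  0.0378] rim [ 0.4736 -0.3459] 0.0109 866
scene blue_sieve_center p0.82 px [167 317] n 737 rgb [ 64  74 111] ztop 0.0528 zmin 0.0096 mean [0.5946 0.1414 0.0321] rim [0.5947 0.1418] 0.0013 100
scene yellow_sieve_center p0.78 px [198 272] n 845 rgb [133 119  67] ztop 0.0529 zmin 0.0090 mean [0.5956 0.0044 0.0314] rim [0.5957 0.0043] 0.0012 125
scene yellow_sieve_center p0.64 px [258 278] n 1029 rgb [64 94 67] ztop 0.0532 zmin 0.0088 mean [ 0.7385 -0.0745  0.0302] rim [ 0.7399 -0.0751] 0.0011 145
scene red_sieve_center p0.58 px [161 230] n 732 rgb [111  65  62] ztop 0.0535 zmin 0.0097 mean [0.451  0.0008 0.0322] rim [0.4503 0.0006] 0.0014 90
scene red_sieve_center p0.49 px [197 272] n 828 rgb [133 118  67] ztop 0.0529 zmin 0.0089 mean [0.5954 0.0039 0.0313] rim [0.5959 0.0041] 0.0012 116
scene lid_knob p0.87 px [198 191] n 539 rgb [121 
[... 1198 characters left out ...]
 0.0009 155
side red_sieve_center p0.72 px [243 199] n 1010 rgb [78 34 32] ztop 0.0528 zmin 0.0091 mean [0.4462 0.0011 0.03  ] rim [ 0.4466 -0.0007] 0.0010 161
side lid_knob p0.72 px [289 225] n 813 rgb [ 99 100 103] ztop 0.0493 zmin 0.0069 mean [ 0.4714 -0.1276  0.0196] knobtop [ 0.471  -0.1223  0.0481] [0.02  0.022 0.005] disc [ 0.4715 -0.1218  0.0152] [0.063 0.063 0.011]
side amber_bottle_center p0.54 px [193 197] n 362 rgb [92 83 74] ztop 0.0704 zmin -0.0014 mean [0.4574 0.1297 0.0348] 
side beaker_center p0.67 px [192 348] n 1238 rgb [ 98 106 104] ztop 0.0859 zmin 0.0009 mean [0.7633 0.0236 0.0535] 
side pad [ 0.473  -0.3393  0.045 ] [ 0.471  -0.3392  0.0444] [0.0742 0.059  0.0087] 1449
```

The heights match the sizes given. The two cameras differ by about 3 mm in x. The pad needs a better fit.

```bash
cat > pad.py <<'E'
from m import *
def rays(c,rr,cc,z0):
    K=np.array(c['camera_matrix']); v=np.stack([(cc-K[0,2])/K[0,0],(rr-K[1,2])/K[1,1],np.ones(len(rr))],-1)@Rm(c).T
    o=np.array(c['xyz']); return o+v*((z0-o[2])/v[:,2])[:,None]
E
python3 - <<'E'
from pad import *
for cam,roi in(('scene',(195,275,40,160)),('side',(360,420,200,300))):
    img=cv2.imread('pics/%s2.png'%cam); g=cv2.cvtColor(img,cv2.COLOR_BGR2GRAY); c=r.camera_params(cam)
    a,b,e,f=roi; s=g[a:b,e:f]
    t,m=cv2.threshold(s,0,255,cv2.THRESH_BINARY_INV+cv2.THRESH_OTSU)
    for th in (35,45,55):
        m=(s<th).astype(np.uint8); cs,_=cv2.findContours(m,0,cv2.CHAIN_APPROX_NONE)
        k=max(cs,key=cv2.contourArea)[:,0]; rr=k[:,1]+a; cc=k[:,0]+e
        ok=(rr<418); W=rays(c,rr[ok].astype(float),cc[ok].astype(float),.045)
        q,er=circ(W,.038); print(cam,th,t,q.round(4),'%.4f'%er,len(W),cc.min(),cc.max(),rr.min(),rr.max())
crop=cv2.imread('pics/scene2.png')[130:290,40:360]; cv2.imwrite('pics/crop.png',cv2.resize(crop,None,fx=2.5,fy=2.5,interpolation=cv2.INTER_CUBIC))
E
```

```text
Traceback (most recent call last):
ValueError: max() iterable argument is empty
```

Run:
```python
from pad import *
for cam,roi,ths in(('scene',(195,275,40,160),(60,65,70)),('side',(360,420,200,300),(35,45,50))):
    img=cv2.imread('pics/%s2.png'%cam); g=cv2.cvtColor(img,cv2.COLOR_BGR2GRAY); c=r.camera_params(cam)
    a,b,e,f=roi; s=g[a:b,e:f]; print(cam,s.min(),np.percentile(s,[5,10,25,50,75]))
    for th in ths:
        m=(s<th).astype(np.uint8); cs,_=cv2.findContours(m,0,cv2.CHAIN_APPROX_NONE)
        if not cs: continue
        k=max(cs,key=cv2.contourArea)[:,0]; rr=k[:,1]+a; cc=k[:,0]+e
        ok=(rr<418); W=rays(c,rr[ok].astype(float),cc[ok].astype(float),.045)
        q,er=circ(W,.038); print(cam,th,q.round(4),'%.4f'%er,len(W),cc.min(),cc.max(),rr.min(),rr.max())
crop=cv2.imread('pics/scene2.png')[130:290,40:360]; cv2.imwrite('pics/crop.png',cv2.resize(crop,None,fx=2.5,fy=2.5,interpolation=cv2.INTER_CUBIC))
```

```text
scene 40 [ 55.  73. 109. 117. 167.]
scene 60 [ 0.4731 -0.3463] 0.0010 94 77 114 219 247
scene 65 [ 0.4732 -0.3463] 0.0009 95 77 114 219 247
scene 70 [ 0.473  -0.3462] 0.0008 95 77 114 219 247
side 20 [23.   24.   53.75 83.   85.  ]
side 35 [ 0.4704 -0.3494] 0.0012 84 223 270 385 419
side 45 [ 0.4706 -0.3487] 0.0008 85 222 271 385 419
side 50 [ 0.4707 -0.348 ] 0.0006 86 222 271 384 419
```

View pics/crop.png

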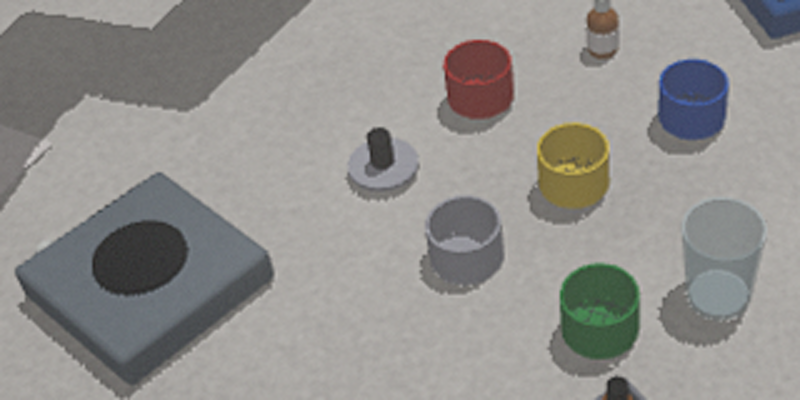

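The crop confirms the choices: bare steel pan at crop (465,240), yellow (573,165), blue (692,98), knobbed lid (382,160), and the black round pad (140,257) on the grey machine. The parts that could be confused are green (600,310) and red (478,78), which I'll leave. Now moving above the pan.

Emit:
send_rows(targets="85 7.63 7.72 0 0 0 0;85 7.63 7.72 0 0 0 0;85 7.63 7.72 0 0 0 0;85 7.63 7.72 0 0 0 0;85 7.63 7.72 0 0 0 0;85 7.63 7.72 0 0 0 0;85 7.63 7.72 0 0 0 0;85 7.63 7.72 0 0 0 0;85 7.63 7.72 -1 0 0 0;85 7.63 7.72 -1.5 0 0 0;85 7.63 7.72 -2 0 0 0;85 7.63 7.72 -2 0 0 0")

```text
t: 2.15
tcp_pos: [0.6034, -0.1148, 0.1277]
eef_rot: [-0.207, 0.978, 0.001, -0.002]
contact_force: [0.0, -0.8, -0.2]
opening: 0.0849
```

Run:
```python
from h import *
s=r.state(); print(s['tcp_pos'],s['contact_force'])
p,d,c=snap('wrist','w2.png'); print(c)
```

```text
[ 0.60338512 -0.11477955  0.12774214] [ 0.04337469 -0.76926214 -0.21344148]
{'camera_matrix': array([[325.1922621 ,   0.        , 278.53223004],
       [  0.        , 325.1922621 , 210.96383038],
       [  0.        ,   0.        ,   1.        ]]), 'xyz': array([ 0.54193618, -0.1410453 ,  0.26836449]), 'rotation': array([0.54069474, 0.83053223, 0.11337358, 0.07079441])}
```

View pics/w2.png

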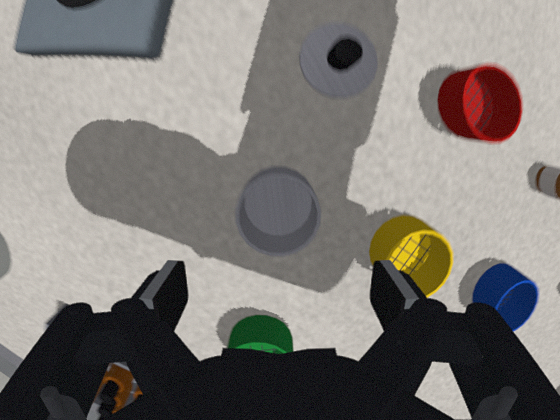

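The wrist view shows the pan at (278,210), centred sideways between the fingers. I check it numerically with the wrist calibration.

```bash
cat > wr.py <<'E'
from m import *
def wpts(c,d,rr,cc):
    K=np.array(c['camera_matrix']); u=(cc-K[0,2])/K[0,0]; v=(rr-K[1,2])/K[1,1]; th=np.hypot(u,v)
    k=np.where(th>1e-6,np.tan(th)/np.maximum(th,1e-9),1.)
    z=d[rr,cc]; return np.stack([u*k*z,v*k*z,z],-1)@Rm(c).T+np.array(c['xyz'])
def wrays(c,rr,cc,z0):
    K=np.array(c['camera_matrix']); u=(cc-K[0,2])/K[0,0]; v=(rr-K[1,2])/K[1,1]; th=np.maximum(np.hypot(u,v),1e-9)
    V=np.stack([u/th*np.sin(th),v/th*np.sin(th),np.cos(th)],-1)@Rm(c).T; o=np.array(c['xyz'])
    return o+V*((z0-o[2])/V[:,2])[:,None]
def wmeas(names,f,zr=None):
    c=r.camera_params('wrist'); p,d=r.snapshot('wrist'); cv2.imwrite('pics/'+f,p[:,:,::-1])
    for n in names:
        for o in r.cut_out('wrist',n)[:2]:
            rr,cc=np.nonzero(o['mask']&(d>0)); 
            if len(rr)<20: continue
            W=wpts(c,d,rr,cc); z=W[:,2]; top=np.percentile(z,98); P=W[z>top-.004]
            q,e=circ(P,.0305)
            print(n,'p%.2f'%o['p'],np.round(o['centre']),'rgb',p[rr,cc].mean(0).astype(int),'top %.4f'%top,'rim',q.round(4),'%.4f'%e,'mean',P.mean(0).round(4),len(P))
    return p,d,c
E
python3 - <<'E'
from wr import *
wmeas(['pan_center','yellow_sieve_center','lid_knob'],'w3.png'); print(r.state()['tcp_pos'])
E
```

```text
pan_center p0.90 [212. 276.] rgb [92 92 98] top 0.0456 rim [ 0.6022 -0.1163] 0.0009 mean [ 0.6023 -0.1161  0.0446] 1189
yellow_sieve_center p0.94 [247. 415.] rgb [136 115  21] top 0.0536 rim [0.5938 0.0031] 0.0031 mean [5.807e-01 5.000e-04 5.720e-02] 684
yellow_sieve_center p0.73 [337. 258.] rgb [20 74 34] top 0.0532 rim [ 0.6814 -0.0905] 0.0030 mean [ 0.7097 -0.0826  0.052 ] 223
lid_knob p0.68 [ 58. 337.] rgb [89 89 94] top 0.0495 rim [ 0.47   -0.1504] 0.0045 mean [ 0.473  -0.1207  0.0487] 711
[ 0.60347917 -0.11791553  0.13233402]
```

Emit:
send_rows(targets="85 -0.02 0.03 -0.8 0 0 0;85 -0.02 0.03 -1.6 0 0 0;85 -0.02 0.03 -2.2 0 0 0;85 -0.02 0.03 -2.4 0 0 0;85 -0.02 0.03 -2.4 0 0 0;50 -0.02 0.03 -2.4 0 0 0;50 -0.02 0.03 -2.4 0 0 0;50 -0.02 0.03 -2.4 0 0 0;50 -0.02 0.03 -2.4 0 0 0;50 -0.02 0.03 -2.4 0 0 0;50 -0.02 0.03 -2.4 0 0 0;50 -0.02 0.03 -2.4 0 0 0")

```text
t: 3.6
tcp_pos: [0.6043, -0.1161, 0.0146]
eef_rot: [-0.206, 0.979, -0.001, 0.003]
contact_force: [-1.4, 0.1, 7.0]
opening: 0.0624
```

Emit:
send_rows(targets="50 0 0 0.1 0 0 0;50 0 0 0.3 0 0 0;50 0 0 0.6 0 0 0;50 0 0 1 0 0 0;50 0 0 1.6 0 0 0;50 0 0 2.4 0 0 0;50 0 0 2.4 0 0 0;50 0 0 2.4 0 0 0")

```text
t: 4.4
tcp_pos: [0.6028, -0.1157, 0.1332]
eef_rot: [-0.206, 0.979, -0.0, 0.002]
contact_force: [-0.8, -0.2, -2.8]
opening: 0.0621
```

Run:
```python
from wr import *
p,d,c=wmeas(['pan_center'],'w4.png'); s=r.state(); print(s['tcp_pos'],s['contact_force'],s['ft_torque'],s['opening'])
for cam in('scene','side'):
    p,d,c=snap(cam,cam+'4.png'); meas(cam,['pan_center'],p,d,c)
a=cv2.imread('pics/w4.png')[100:,150:420]; b=cv2.imread('pics/scene4.png')[100:300,130:400]
cv2.imwrite('pics/c4.png',np.hstack([cv2.resize(a,(400,474)),cv2.resize(b,(400,474))]))
```

```text
pan_center p0.63 [279. 279.] rgb [ 98  98 104] top 0.1639 rim [ 0.6008 -0.1163] 0.0009 mean [ 0.5987 -0.117   0.1628] 3707
pan_center p0.57 [251. 410.] rgb [149 128  23] top 0.0534 rim [0.5935 0.0034] 0.0011 mean [0.5882 0.0026 0.0526] 818
[ 0.60140825 -0.11561805  0.13055646] [ 0.00432212  0.41584293 -2.21409612] [0.00449713 0.02077473 0.03196728] 0.062230544599955626
scene pan_center p0.68 px [188 224] n 701 rgb [107 106 110] ztop 0.1608 zmin 0.1177 mean [ 0.6085 -0.1086  0.1378] rim [ 0.602  -0.1158] 0.0011 84
side pan_center p0.94 px [237 280] n 946 rgb [77 78 79] ztop 0.1601 zmin 0.1161 mean [ 0.5898 -0.1162  0.1344] rim [ 0.5994 -0.1173] 0.0010 134
```

View pics/c4.png

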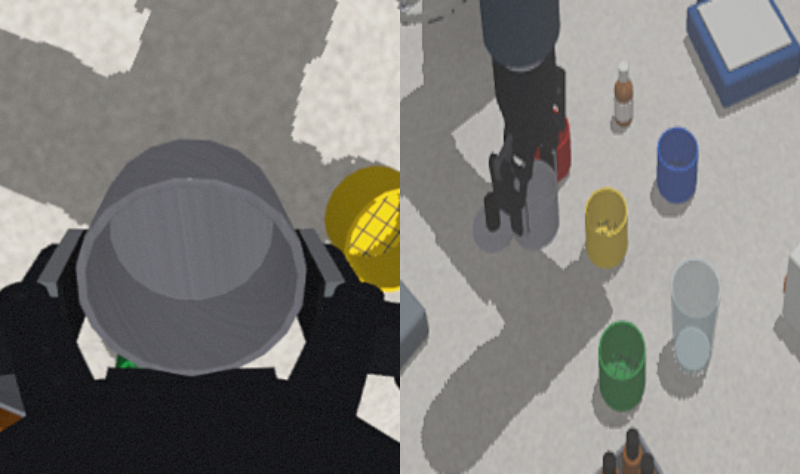

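The pan is held level, with its rim at z≈0.16. Carrying it over the pad.

Emit:
send_rows(targets="50 -0.2 -0.4 0 0 0 0;50 -0.6 -1.1 0 0 0 0;50 -1.0 -1.8 0 0 0 0;50 -1.4 -2.5 0 0 0 0;50 -1.8 -3.2 0 0 0 0;50 -2.2 -3.9 0 0 0 0;50 -2.5 -4.45 0 0 0 0;50 -2.58 -4.61 0 0 0 0;50 -2.58 -4.61 0 0 0 0;50 -2.58 -4.61 -0.5 0 0 0;50 -2.58 -4.61 -0.9 0 0 0;50 -2.58 -4.61 -0.9 0 0 0")

```text
t: 5.9
tcp_pos: [0.4719, -0.3441, 0.083]
eef_rot: [-0.206, 0.978, 0.002, -0.002]
contact_force: [-1.3, -0.9, -2.1]
opening: 0.0623
```

Run:
```python
from wr import *
p,d,c=wmeas(['pan_center'],'w5.png'); s=r.state(); print(s['tcp_pos'],s['contact_force'],s['opening'])
for cam in('scene','side'):
    p,d,c=snap(cam,cam+'5.png'); meas(cam,['pan_center'],p,d,c)
```

```text
pan_center p0.97 [276. 279.] rgb [118 118 125] top 0.1140 rim [ 0.4702 -0.3447] 0.0009 mean [ 0.4671 -0.3457  0.1128] 3541
[ 0.47372035 -0.34572707  0.08651597] [ 0.13146231 -0.16472414 -0.76804521] 0.0620038152698662
scene pan_center p0.97 px [216  92] n 950 rgb [92 92 97] ztop 0.1171 zmin 0.0714 mean [ 0.4757 -0.3403  0.0934] rim [ 0.4742 -0.3452] 0.0013 119
scene pan_center p0.46 px [198 269] n 818 rgb [137 123  70] ztop 0.0530 zmin 0.0085 mean [0.5943 0.005  0.0318] rim [0.5957 0.0041] 0.0013 117
side pan_center p0.96 px [407 232] n 460 rgb [75 76 80] ztop 0.1188 zmin 0.0454 mean [ 0.4542 -0.3543  0.0886] rim [ 0.4328 -0.3847] 0.0053 105
```

View pics/w5.png

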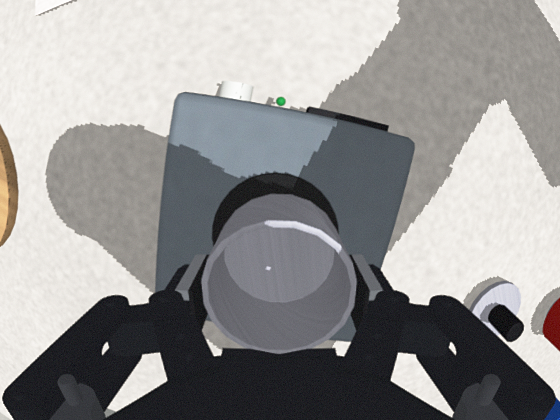

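View pics/scene5.png

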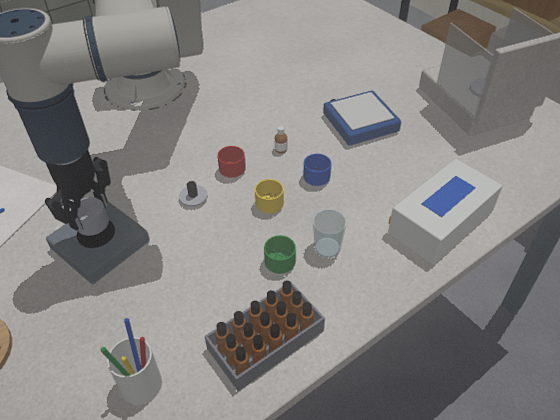

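The pan is centred over the pad to within 2 mm in the scene camera. Lowering, then checking contact.

Emit:
send_rows(targets="50 -0.02 -0.02 -0.2 0 0 0;50 -0.02 -0.02 -0.4 0 0 0;50 -0.02 -0.02 -0.48 0 0 0;50 -0.02 -0.02 -0.52 0 0 0;50 -0.02 -0.02 -0.54 0 0 0;50 -0.02 -0.02 -0.54 0 0 0;50 -0.02 -0.02 -0.54 0 0 0")

```text
t: 6.9
tcp_pos: [0.472, -0.3474, 0.0596]
eef_rot: [-0.206, 0.979, -0.0, -0.0]
contact_force: [-2.0, 1.7, 2.5]
opening: 0.062
```

Emit:
send_rows(targets="85 0 0 -0.02 0 0 0;85 0 0 -0.02 0 0 0;85 0 0 -0.02 0 0 0;85 0 0 -0.02 0 0 0;85 0 0 -0.02 0 0 0;85 0 0 0.3 0 0 0;85 0 0 1 0 0 0;85 0 0 2 0 0 0;85 0 0 3 0 0 0;85 0 0 3.4 0 0 0;85 0 0 3.4 0 0 0")

```text
t: 8.0
tcp_pos: [0.4738, -0.3484, 0.2338]
eef_rot: [-0.206, 0.979, -0.003, 0.003]
contact_force: [-0.4, 0.7, 0.1]
opening: 0.085
```

Run:
```python
from wr import *
p,d,c=wmeas(['pan_center'],'w6.png'); s=r.state(); print(s['tcp_pos'],s['contact_force'],s['opening'])
for cam in('scene',):
    p,d,c=snap(cam,cam+'6.png'); meas(cam,['pan_center'],p,d,c)
```

```text
pan_center p0.71 [192. 281.] rgb [89 90 95] top 0.0907 rim [ 0.4705 -0.3479] 0.0009 mean [ 0.4709 -0.3478  0.0896] 733
[ 0.47222914 -0.34713514  0.22913717] [ 0.48563624 -0.54460336 -1.14077457] 0.08507803832414336
scene pan_center p0.87 px [225  92] n 1074 rgb [93 93 98] ztop 0.0909 zmin 0.0464 mean [ 0.4717 -0.3472  0.0687] rim [ 0.473  -0.3473] 0.0013 143
```

View pics/w6.png

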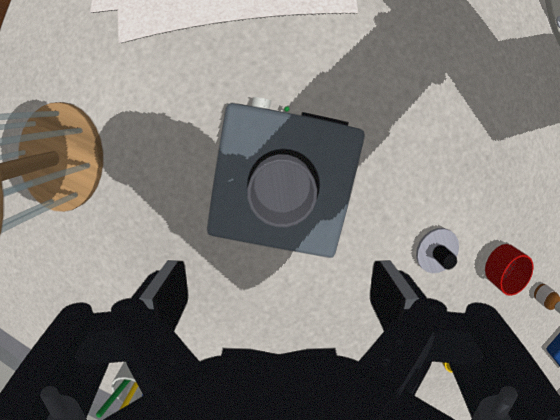

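The pan stands on the pad, with its rim at z≈0.09 and centred within about 2 mm. Going to blue.

Emit:
send_rows(targets="85 2.41 9.76 0 0 0 0;85 2.41 9.76 0 0 0 0;85 2.41 9.76 0 0 0 0;85 2.41 9.76 0 0 0 0;85 2.41 9.76 0 0 0 0;85 2.41 9.76 0 0 0 0;85 2.41 9.76 0 0 0 0;85 2.41 9.76 0 0 0 0;85 2.41 9.76 0 0 0 0;85 2.41 9.76 0 0 0 0;85 2.41 9.76 -1 0 0 0;85 2.41 9.76 -1.9 0 0 0")

```text
t: 9.4
tcp_pos: [0.5925, 0.1428, 0.1317]
eef_rot: [-0.207, 0.978, 0.0, -0.0]
contact_force: [0.4, -0.1, -0.7]
opening: 0.0852
```

Emit:
send_rows(targets="85 0 0 0 0 0 0;85 0 0 0 0 0 0;85 0 0 0 0 0 0")

```text
t: 9.7
tcp_pos: [0.5944, 0.1406, 0.1373]
eef_rot: [-0.206, 0.979, -0.0, 0.002]
contact_force: [-0.3, 1.0, 0.7]
opening: 0.0851
```

Run:
```python
from wr import *
p,d,c=wmeas(['blue_sieve_center','yellow_sieve_center'],'w7.png'); s=r.state(); print(s['tcp_pos'],s['contact_force'],s['opening'],s['joint_positions'].round(2))
```

```text
blue_sieve_center p0.56 [209. 281.] rgb [ 23  49 103] top 0.0536 rim [0.5918 0.1421] 0.0009 mean [0.591  0.1425 0.0525] 1093
yellow_sieve_center p0.61 [250.  33.] rgb [23 80 37] top 0.0533 rim [ 0.7371 -0.0742] 0.0009 mean [ 0.7361 -0.0729  0.052 ] 580
yellow_sieve_center p0.59 [140. 126.] rgb [118 100  18] top 0.0536 rim [0.5934 0.005 ] 0.0009 mean [0.5931 0.0055 0.0524] 1031
[0.59396173 0.14079079 0.13681726] [-0.89360311 -0.19598881  0.69603493] 0.08487141494077242 [ 0.49  0.41  0.09  0.   -1.25 -1.65]
```

View pics/w7.png

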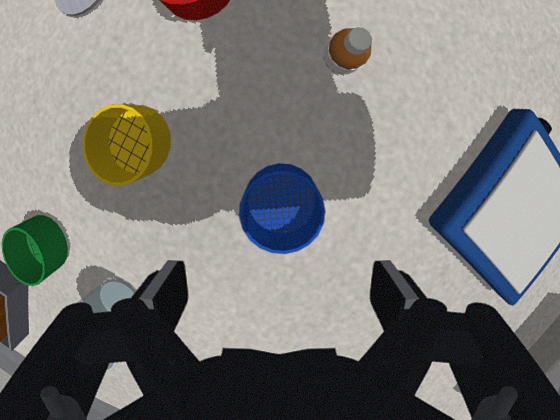

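Blue lies at (282,209), centred between the fingers, with clear space around it.

Emit:
send_rows(targets="85 -0.03 0.01 -0.8 0 0 0;85 -0.03 0.01 -1.6 0 0 0;85 -0.03 0.01 -2.2 0 0 0;85 -0.03 0.01 -2.35 0 0 0;85 -0.03 0.01 -2.35 0 0 0;50 -0.03 0.01 -2.35 0 0 0;50 -0.03 0.01 -2.35 0 0 0;50 -0.03 0.01 -2.35 0 0 0;50 -0.03 0.01 -2.35 0 0 0;50 -0.03 0.01 -2.35 0 0 0;50 -0.03 0.01 -2.35 0 0 0;50 -0.03 0.01 -2.35 0 0 0")

```text
t: 11.05
tcp_pos: [0.5932, 0.1419, 0.0198]
eef_rot: [-0.206, 0.978, 0.0, 0.003]
contact_force: [-0.4, 0.4, 6.1]
opening: 0.0617
```

Emit:
send_rows(targets="50 0 0 0 0 0 0;50 0 0 0.1 0 0 0;50 0 0 0.3 0 0 0;50 0 0 0.8 0 0 0;50 0 0 1.5 0 0 0;50 0 0 2.3 0 0 0;50 0 0 3.2 0 0 0;50 0 0 3.8 0 0 0;50 0 0 4 0 0 0;50 0 0 4 0 0 0;50 0 0 4 0 0 0")

```text
t: 12.15
tcp_pos: [0.5904, 0.1411, 0.2154]
eef_rot: [-0.206, 0.979, 0.0, -0.001]
contact_force: [-0.2, 0.0, -1.6]
opening: 0.0621
```

Run:
```python
from wr import *
p,d,c=wmeas(['blue_sieve_center'],'w8.png'); s=r.state(); print(s['tcp_pos'],s['contact_force'],s['opening'])
for cam in('scene','side'):
    p,d,c=snap(cam,cam+'8.png'); meas(cam,['blue_sieve_center'],p,d,c)
print(r.state()['tcp_pos'])
```

```text
blue_sieve_center p0.88 [279. 279.] rgb [ 24  53 111] top 0.2490 rim [0.5894 0.1409] 0.0009 mean [0.5833 0.1382 0.2479] 3305
[0.59019873 0.1408916  0.21472865] [ 0.3884237   0.08264777 -1.15200902] 0.06202546133309129
scene blue_sieve_center p0.70 px [103 324] n 659 rgb [ 68  78 111] ztop 0.2472 zmin 0.0003 mean [0.5949 0.1478 0.2166] rim [0.5919 0.1407] 0.0017 81
side blue_sieve_center p0.94 px [112 242] n 737 rgb [29 40 72] ztop 0.2477 zmin 0.2053 mean [0.5789 0.1357 0.2274] rim [0.589  0.1395] 0.0011 106
[0.59086135 0.14104818 0.21578464]
```

View pics/side8.png

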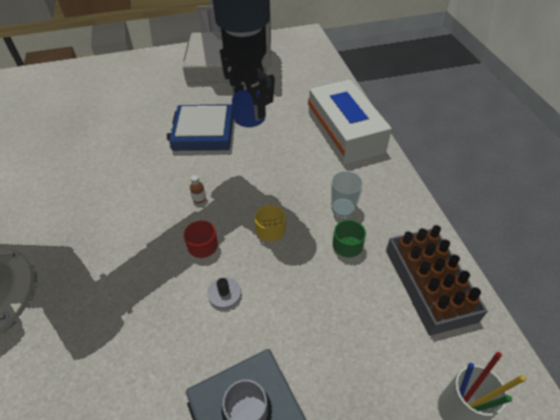

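Blue is held level. Carrying it above the pan.

Emit:
send_rows(targets="50 -0.1 -0.4 0 0 0 0;50 -0.3 -1.2 0 0 0 0;50 -0.53 -2.2 0 0 0 0;50 -0.77 -3.2 0 0 0 0;50 -1.02 -4.2 0 0 0 0;50 -1.26 -5.2 0 0 0 0;50 -1.5 -6.2 0 0 0 0;50 -1.75 -7.2 0 0 0 0;50 -2 -8.2 0 0 0 0;50 -2.2 -9.1 0 0 0 0;50 -2.34 -9.65 0 0 0 0;50 -2.37 -9.77 0 0 0 0")

```text
t: 13.65
tcp_pos: [0.4704, -0.3511, 0.2162]
eef_rot: [-0.204, 0.979, -0.0, -0.001]
contact_force: [-0.5, -0.2, -1.4]
opening: 0.0617
```

Emit:
send_rows(targets="50 0 0 -0.4 0 0 0;50 0 0 -0.9 0 0 0;50 0 0 -1.3 0 0 0;50 0 0 -1.4 0 0 0;50 0 0 -1.4 0 0 0;50 0 0 -1.4 0 0 0")

```text
t: 14.25
tcp_pos: [0.4732, -0.3477, 0.1481]
eef_rot: [-0.206, 0.979, -0.001, 0.001]
contact_force: [0.2, -0.0, -0.3]
opening: 0.0618
```

Run:
```python
from wr import *
p,d,c=wmeas(['blue_sieve_center','pan_center'],'w9.png'); s=r.state(); print(s['tcp_pos'],s['contact_force'],s['opening'])
for cam in('scene',):
    p,d,c=snap(cam,cam+'9.png'); meas(cam,['blue_sieve_center','pan_center'],p,d,c)
print(r.state()['tcp_pos'])
cv2.imwrite('pics/c9.png',cv2.resize(cv2.imread('pics/scene9.png')[130:300,20:240],None,fx=3,fy=3))
```

```text
blue_sieve_center p0.98 [281. 280.] rgb [ 28  60 124] top 0.1817 rim [ 0.4721 -0.3478] 0.0009 mean [ 0.4663 -0.3503  0.1806] 3378
pan_center p0.83 [188. 281.] rgb [124 124 131] top 0.0909 rim [ 0.4712 -0.3476] 0.0008 mean [ 0.45   -0.3564  0.0902] 619
[ 0.47328561 -0.34757018  0.14805568] [-0.29772385 -0.87317076 -0.95620199] 0.06186224761498219
scene blue_sieve_center p0.63 px [193  84] n 935 rgb [42 57 99] ztop 0.1807 zmin 0.1379 mean [ 0.4774 -0.3423  0.1588] rim [ 0.4748 -0.3474] 0.0011 108
scene pan_center p0.83 px [228  92] n 1023 rgb [91 91 95] ztop 0.0903 zmin 0.0457 mean [ 0.4744 -0.3473  0.0674] rim [ 0.4724 -0.347 ] 0.0012 120
[ 0.47293067 -0.34744065  0.14737565]
```

View pics/c9.png

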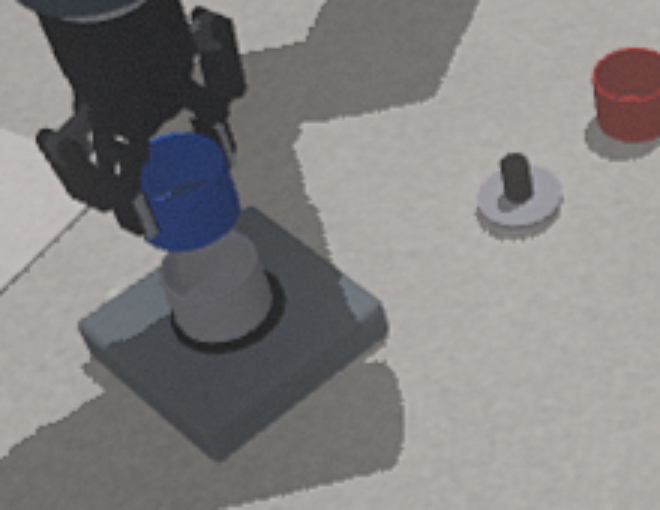

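Blue sits about 1.5 mm too far in +x relative to the pan, so I correct that and lower slowly.

Emit:
send_rows(targets="50 -0.03 0 -0.2 0 0 0;50 -0.03 0 -0.45 0 0 0;50 -0.03 0 -0.6 0 0 0;50 -0.03 0 -0.7 0 0 0;50 -0.03 0 -0.77 0 0 0;50 -0.03 0 -0.83 0 0 0;50 -0.03 0 -0.88 0 0 0;50 -0.03 0 -0.91 0 0 0;50 -0.03 0 -0.92 0 0 0;50 -0.03 0 -0.92 0 0 0")

```text
t: 15.55
tcp_pos: [0.4713, -0.3474, 0.101]
eef_rot: [-0.206, 0.979, -0.0, 0.0]
contact_force: [0.4, -0.4, -0.8]
opening: 0.0619
```

Emit:
send_rows(targets="50 0 0 -0.02 0 0 0;50 0 0 -0.04 0 0 0;50 0 0 -0.06 0 0 0;50 0 0 -0.06 0 0 0")

```text
t: 15.95
tcp_pos: [0.4713, -0.3475, 0.1008]
eef_rot: [-0.206, 0.979, -0.001, 0.001]
contact_force: [-4.7, 4.7, 15.5]
opening: 0.0621
```

Firm contact at TCP z 0.1008, where 0.1015 was expected for seated. Releasing.

Emit:
send_rows(targets="50 0 0 0.04 0 0 0;85 0 0 0.04 0 0 0;85 0 0 0.04 0 0 0;85 0 0 0.04 0 0 0;85 0 0 0.04 0 0 0;85 0 0 0.4 0 0 0;85 0 0 1 0 0 0;85 0 0 2 0 0 0;85 0 0 3 0 0 0;85 0 0 3.2 0 0 0;85 0 0 3.2 0 0 0;85 0 0 3.2 0 0 0")

```text
t: 17.15
tcp_pos: [0.471, -0.347, 0.2566]
eef_rot: [-0.206, 0.979, 0.001, -0.0]
contact_force: [0.7, 0.3, 0.3]
opening: 0.0848
```

Run:
```python
from wr import *
p,d,c=wmeas(['blue_sieve_center'],'w10.png'); s=r.state(); print(s['tcp_pos'],s['contact_force'],s['opening'])
for cam in('scene',):
    p,d,c=snap(cam,cam+'10.png'); meas(cam,['blue_sieve_center','pan_center'],p,d,c)
cv2.imwrite('pics/c10.png',cv2.resize(cv2.imread('pics/scene10.png')[130:300,20:240],None,fx=3,fy=3))
```

```text
blue_sieve_center p0.69 [198. 279.] rgb [21 44 93] top 0.1346 rim [ 0.4706 -0.3476] 0.0009 mean [ 0.4702 -0.3474  0.1336] 825
[ 0.47059208 -0.34691098  0.25580563] [-0.58435557  0.52810335  0.47186005] 0.08486309030139219
scene blue_sieve_center p0.88 px [209  87] n 1152 rgb [47 60 99] ztop 0.1345 zmin 0.0901 mean [ 0.4726 -0.347   0.1126] rim [ 0.4729 -0.3469] 0.0011 154
scene pan_center p0.89 px [234  96] n 475 rgb [91 91 95] ztop 0.0886 zmin 0.0461 mean [ 0.4971 -0.3507  0.0674] rim [ 0.4729 -0.3472] 0.0009 45
```

View pics/c10.png

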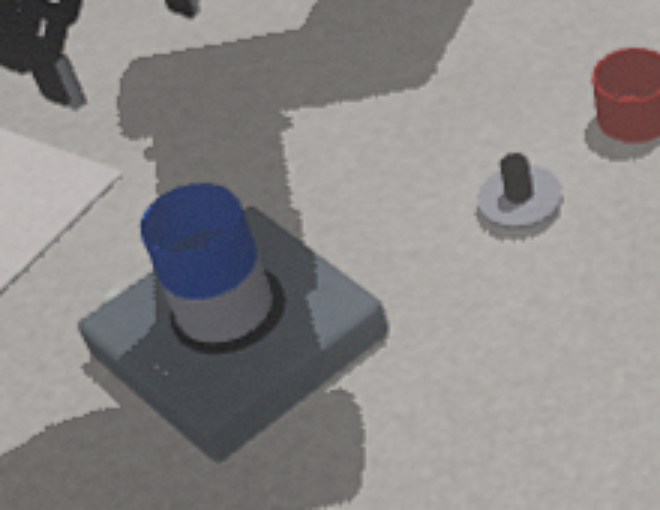

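Blue is seated: rim at z≈0.133 as expected and concentric with the pan. Now yellow.

Emit:
send_rows(targets="85 2.44 7.03 0 0 0 0;85 2.44 7.03 0 0 0 0;85 2.44 7.03 0 0 0 0;85 2.44 7.03 0 0 0 0;85 2.44 7.03 0 0 0 0;85 2.44 7.03 0 0 0 0;85 2.44 7.03 0 0 0 0;85 2.44 7.03 0 0 0 0;85 2.44 7.03 -1 0 0 0;85 2.44 7.03 -2 0 0 0;85 2.44 7.03 -2.4 0 0 0;85 2.44 7.03 -2.4 0 0 0")

```text
t: 18.6
tcp_pos: [0.5905, 0.0039, 0.1334]
eef_rot: [-0.206, 0.979, 0.0, -0.004]
contact_force: [-0.7, -0.3, 0.7]
opening: 0.0848
```

Emit:
send_rows(targets="85 0 0 0 0 0 0;85 0 0 0 0 0 0;85 0 0 0 0 0 0")

```text
t: 18.9
tcp_pos: [0.5943, 0.0042, 0.1397]
eef_rot: [-0.206, 0.979, -0.0, 0.002]
contact_force: [-0.0, -0.1, 0.2]
opening: 0.0852
```

Run:
```python
from wr import *
p,d,c=wmeas(['yellow_sieve_center'],'w11.png'); s=r.state(); print(s['tcp_pos'],s['contact_force'],s['opening'])
```

```text
yellow_sieve_center p0.84 [206. 280.] rgb [113  95  16] top 0.0536 rim [0.5933 0.0041] 0.0009 mean [0.593  0.0039 0.0525] 1103
[0.59382172 0.00421059 0.1390866 ] [0.49899181 0.43179116 0.42395228] 0.08537280806541105
```

View pics/w11.png

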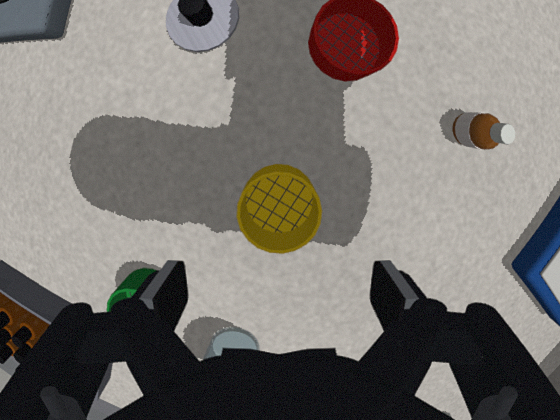

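Yellow is at (280,206), centred between the fingers. Lowering and gripping.

Emit:
send_rows(targets="85 0 0 -0.8 0 0 0;85 0 0 -1.6 0 0 0;85 0 0 -2.2 0 0 0;85 0 0 -2.38 0 0 0;85 0 0 -2.38 0 0 0;50 0 0 -2.38 0 0 0;50 0 0 -2.38 0 0 0;50 0 0 -2.38 0 0 0;50 0 0 -2.38 0 0 0;50 0 0 -2.38 0 0 0;50 0 0 -2.38 0 0 0;50 0 0 -2.38 0 0 0")

```text
t: 20.2
tcp_pos: [0.5953, 0.0045, 0.0216]
eef_rot: [-0.206, 0.979, -0.0, 0.003]
contact_force: [-0.6, 0.7, 6.1]
opening: 0.0619
```

Emit:
send_rows(targets="50 0 0 0 0 0 0;50 0 0 0.1 0 0 0;50 0 0 0.3 0 0 0;50 0 0 0.8 0 0 0;50 0 0 1.5 0 0 0;50 0 0 2.3 0 0 0;50 0 0 3.2 0 0 0;50 0 0 3.8 0 0 0;50 0 0 4 0 0 0;50 0 0 4 0 0 0;50 0 0 4 0 0 0;50 0 0 4 0 0 0")

```text
t: 21.4
tcp_pos: [0.5922, 0.0041, 0.2168]
eef_rot: [-0.206, 0.979, 0.0, -0.002]
contact_force: [0.3, -0.1, -0.6]
opening: 0.0621
```

Run:
```python
from wr import *
p,d,c=wmeas(['yellow_sieve_center'],'w12.png'); s=r.state(); print(s['tcp_pos'],s['contact_force'],s['opening'])
for cam in('scene','side'):
    p,d,c=snap(cam,cam+'12.png'); meas(cam,['yellow_sieve_center'],p,d,c)
print(r.state()['tcp_pos'])
```

```text
yellow_sieve_center p0.67 [276. 277.] rgb [121 102  16] top 0.2486 rim [0.5905 0.0036] 0.0009 mean [0.5873 0.0023 0.2475] 3572
yellow_sieve_center p0.61 [268. 160.] rgb [28 92 45] top 0.0541 rim [ 0.7367 -0.0743] 0.0114 mean [ 0.7169 -0.0847  0.0713] 295
[0.59251025 0.00407432 0.21719587] [-0.52104023 -0.1827122  -0.77285739] 0.06173567614329461
scene yellow_sieve_center p0.76 px [254 278] n 972 rgb [65 98 69] ztop 0.0534 zmin 0.0085 mean [ 0.7377 -0.0736  0.0304] rim [ 0.7395 -0.0752] 0.0011 133
scene yellow_sieve_center p0.60 px [127 272] n 647 rgb [132 118  68] ztop 0.2485 zmin 0.2045 mean [0.6028 0.0103 0.2258] rim [0.5935 0.0038] 0.0011 82
side yellow_sieve_center p0.94 px [241 347] n 1006 rgb [38 68 41] ztop 0.0530 zmin 0.0094 mean [ 0.7371 -0.0755  0.0295] rim [ 0.7362 -0.0766] 0.0009 139
side yellow_sieve_center p0.71 px [155 260] n 1013 rgb [101  87  40] ztop 0.2688 zmin 0.0025 mean [0.5831 0.0058 0.2229] rim [ 0.5754 -0.0538] 0.0015 22
[0.59304938 0.00413879 0.2182924 ]
```

View pics/scene12.png

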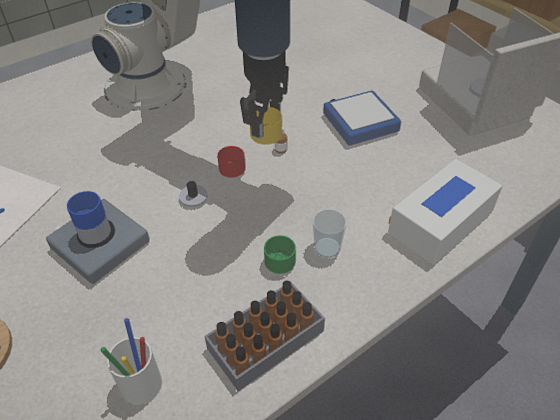

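Yellow is held. Carrying it over the column.

Emit:
send_rows(targets="50 -0.1 -0.3 0 0 0 0;50 -0.35 -1 0 0 0 0;50 -0.65 -1.9 0 0 0 0;50 -1 -2.85 0 0 0 0;50 -1.3 -3.8 0 0 0 0;50 -1.6 -4.75 0 0 0 0;50 -1.95 -5.7 0 0 0 0;50 -2.2 -6.5 0 0 0 0;50 -2.36 -6.9 0 0 0 0;50 -2.4 -7.02 0 0 0 0;50 -2.4 -7.02 -0.2 0 0 0;50 -2.4 -7.02 -0.5 0 0 0")

```text
t: 22.9
tcp_pos: [0.4737, -0.3465, 0.1938]
eef_rot: [-0.206, 0.979, -0.0, 0.001]
contact_force: [0.4, 0.5, -1.2]
opening: 0.0615
```

Emit:
send_rows(targets="50 0 0 0 0 0 0;50 0 0 0 0 0 0;50 0 0 0 0 0 0;50 0 0 0 0 0 0")

```text
t: 23.3
tcp_pos: [0.4737, -0.3466, 0.1945]
eef_rot: [-0.206, 0.978, -0.0, 0.001]
contact_force: [0.9, -0.3, -1.0]
opening: 0.062
```

Run:
```python
from wr import *
p,d,c=wmeas(['yellow_sieve_center','blue_sieve_center'],'w13.png'); s=r.state(); print(s['tcp_pos'],s['contact_force'],s['opening'])
for cam in('scene',):
    p,d,c=snap(cam,cam+'13.png'); meas(cam,['yellow_sieve_center','blue_sieve_center'],p,d,c)
print(r.state()['tcp_pos'])
cv2.imwrite('pics/c13.png',cv2.resize(cv2.imread('pics/scene13.png')[130:300,20:240],None,fx=3,fy=3))
```

```text
blue_sieve_center p0.91 [185. 281.] rgb [ 28  56 111] top 0.1827 rim [ 0.4712 -0.3476] 0.0002 mean [ 0.4456 -0.3604  0.1836] 54
[ 0.47341828 -0.34679369  0.1941763 ] [ 0.56521947 -0.03350722 -1.56604234] 0.06204360753231183
scene yellow_sieve_center p0.74 px [178  77] n 1089 rgb [120 105  51] ztop 0.2252 zmin 0.1820 mean [ 0.477  -0.3428  0.2036] rim [ 0.4742 -0.3468] 0.0013 144
scene yellow_sieve_center p0.61 px [256 279] n 1079 rgb [69 98 72] ztop 0.0536 zmin 0.0009 mean [ 0.738  -0.0736  0.0292] rim [ 0.7397 -0.0754] 0.0012 153
scene blue_sieve_center p0.87 px [209  88] n 1099 rgb [45 59 97] ztop 0.1339 zmin 0.0900 mean [ 0.4736 -0.3464  0.1116] rim [ 0.473  -0.3464] 0.0012 136
[ 0.47321761 -0.34686062  0.19391359]
```

View pics/c13.png

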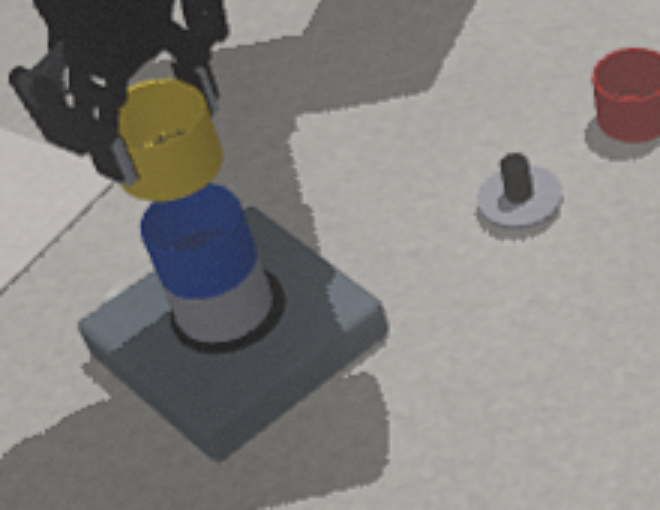

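Emit:
send_rows(targets="50 -0.02 0 -0.2 0 0 0;50 -0.02 0 -0.45 0 0 0;50 -0.02 0 -0.6 0 0 0;50 -0.02 0 -0.72 0 0 0;50 -0.02 0 -0.8 0 0 0;50 -0.02 0 -0.86 0 0 0;50 -0.02 0 -0.9 0 0 0;50 -0.02 0 -0.93 0 0 0;50 -0.02 0 -0.94 0 0 0;50 -0.02 0 -0.94 0 0 0;50 -0.02 0 -0.94 0 0 0")

```text
t: 24.7
tcp_pos: [0.4723, -0.3469, 0.147]
eef_rot: [-0.206, 0.979, -0.0, 0.0]
contact_force: [-0.1, -0.2, -0.4]
opening: 0.0617
```

Emit:
send_rows(targets="50 0 0 -0.02 0 0 0;50 0 0 -0.04 0 0 0;50 0 0 -0.06 0 0 0;50 0 0 -0.06 0 0 0")

```text
t: 25.1
tcp_pos: [0.4724, -0.347, 0.1466]
eef_rot: [-0.206, 0.979, -0.001, 0.001]
contact_force: [-3.0, 4.4, 12.6]
opening: 0.0617
```

Contact at the expected height (0.1466 against 0.147). Releasing.

Emit:
send_rows(targets="50 0 0 0.04 0 0 0;85 0 0 0.04 0 0 0;85 0 0 0.04 0 0 0;85 0 0 0.04 0 0 0;85 0 0 0.04 0 0 0;85 0 0 0.4 0 0 0;85 0 0 1 0 0 0;85 0 0 2 0 0 0;85 0 0 2.6 0 0 0;85 0 0 2.6 0 0 0;85 0 0 2.6 0 0 0;85 0 0 2.6 0 0 0")

```text
t: 26.3
tcp_pos: [0.4717, -0.3465, 0.2724]
eef_rot: [-0.206, 0.979, 0.001, -0.001]
contact_force: [0.8, -0.4, -0.6]
opening: 0.0852
```

Run:
```python
from wr import *
p,d,c=wmeas(['yellow_sieve_center'],'w14.png'); s=r.state(); print(s['tcp_pos'],s['contact_force'],s['opening'])
for cam in('scene',):
    p,d,c=snap(cam,cam+'14.png'); meas(cam,['yellow_sieve_center','blue_sieve_center','pan_center','lid_knob'],p,d,c)
p,d,c=snap('side','side14.png'); meas('side',['lid_knob'],p,d,c)
cv2.imwrite('pics/c14.png',cv2.resize(cv2.imread('pics/scene14.png')[130:300,20:240],None,fx=3,fy=3))
```

```text
yellow_sieve_center p0.56 [206. 276.] rgb [117  99  16] top 0.1786 rim [ 0.471  -0.3473] 0.0009 mean [ 0.4706 -0.3472  0.1776] 996
[ 0.47170334 -0.3465511   0.27231853] [-0.26212301  0.55830409  0.22363607] 0.08500156797392106
scene yellow_sieve_center p0.96 px [192  84] n 1246 rgb [120 107  55] ztop 0.1781 zmin 0.1326 mean [ 0.4714 -0.3471  0.1553] rim [ 0.4732 -0.3466] 0.0011 185
scene yellow_sieve_center p0.84 px [257 280] n 1041 rgb [66 95 69] ztop 0.0533 zmin 0.0078 mean [ 0.7384 -0.0749  0.0298] rim [ 0.7397 -0.0754] 0.0012 153
scene blue_sieve_center p0.67 px [217  89] n 524 rgb [46 59 98] ztop 0.1320 zmin 0.0908 mean [ 0.4971 -0.3511  0.1117] rim [ 0.4733 -0.3469] 0.0010 56
scene pan_center p0.84 px [235  95] n 523 rgb [89 89 93] ztop 0.0901 zmin 0.0448 mean [ 0.4953 -0.3512  0.0675] rim [ 0.4733 -0.3471] 0.0009 48
```

View pics/c14.png

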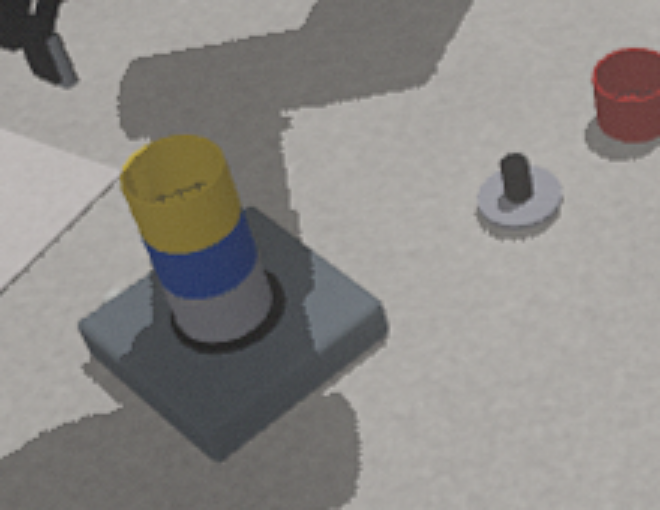

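Yellow is seated with its rim at z≈0.177 and concentric. Now the lid, whose knob measured (0.473, −0.121).

Emit:
send_rows(targets="60 0.02 4.51 0 0 0 0;60 0.02 4.51 0 0 0 0;60 0.02 4.51 0 0 0 0;60 0.02 4.51 0 0 0 0;60 0.02 4.51 0 0 0 0;60 0.02 4.51 -0.8 0 0 0;60 0.02 4.51 -1.6 0 0 0;60 0.02 4.51 -2.4 0 0 0;60 0.02 4.51 -2.6 0 0 0;60 0.02 4.51 -2.6 0 0 0;60 0.02 4.51 -2.6 0 0 0;60 0.02 4.51 -2.6 0 0 0")

```text
t: 27.95
tcp_pos: [0.4747, -0.1216, 0.146]
eef_rot: [-0.206, 0.979, -0.001, 0.002]
contact_force: [-0.8, 0.8, 0.4]
opening: 0.06
```

Run:
```python
from wr import *
p,d,c=wmeas(['lid_knob'],'w15.png'); s=r.state(); print(s['tcp_pos'],s['contact_force'],s['opening'])
for o in r.cut_out('wrist','lid_knob')[:1]:
    rr,cc=np.nonzero(o['mask']&(d>0)); W=wpts(c,d,rr,cc); z=W[:,2]
    P=W[z>.046]; print('knob',((P.max(0)+P.min(0))/2).round(4),(P.max(0)-P.min(0)).round(3))
    P=W[(z>.009)&(z<.02)]; print('disc',((P.max(0)+P.min(0))/2).round(4),(P.max(0)-P.min(0)).round(3))
for cam in('scene','side'):
    p,d,c=snap(cam,cam+'15.png'); meas(cam,['lid_knob'],p,d,c)
```

```text
lid_knob p0.92 [197. 281.] rgb [88 88 94] top 0.0495 rim [ 0.4811 -0.0927] 0.0045 mean [ 0.4714 -0.1209  0.0487] 594
[ 0.47423971 -0.12145629  0.14541771] [ 0.49717765 -0.10671287  0.26503402] 0.05998720519348217
knob [ 0.4716 -0.1209  0.0483] [0.021 0.021 0.004]
disc [ 0.4717 -0.1207  0.0151] [0.063 0.063 0.009]
scene lid_knob p0.79 px [197 192] n 527 rgb [92 91 93] ztop 0.0496 zmin 0.0071 mean [ 0.4785 -0.1222  0.0202] knobtop [ 0.4747 -0.1204  0.0483] [0.022 0.022 0.005] disc [ 0.4742 -0.1201  0.0157] [0.066 0.063 0.012]
side lid_knob p0.79 px [292 224] n 807 rgb [65 66 67] ztop 0.0489 zmin 0.0102 mean [ 0.4715 -0.127   0.0197] knobtop [ 0.4709 -0.1225  0.0477] [0.021 0.022 0.005] disc [ 0.4714 -0.1227  0.0151] [0.063 0.062 0.012]
side lid_knob p0.22 px [396 266] n 3011 rgb [80 87 88] ztop 0.0459 zmin 0.0328 mean [ 0.4768 -0.3235  0.0402] knobtop [ 0.4821 -0.3399  0.0513] [0.158 0.114 0.133]
```

View pics/w15.png

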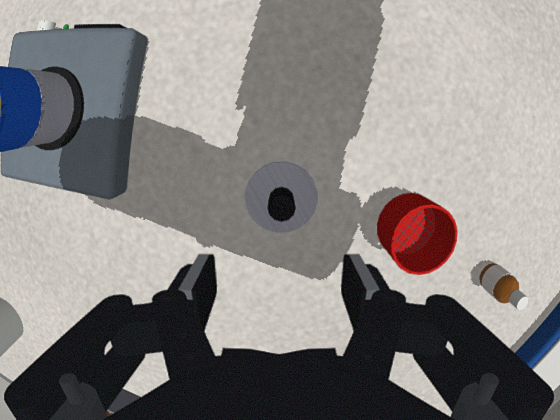

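The knob is at (281,203), with red clear at (417,235). Lowering onto the knob.

Emit:
send_rows(targets="60 -0.03 0.01 -0.8 0 0 0;60 -0.03 0.01 -1.6 0 0 0;60 -0.03 0.01 -2.2 0 0 0;60 -0.03 0.01 -2.4 0 0 0;60 -0.03 0.01 -2.4 0 0 0;60 -0.03 0.01 -2.4 0 0 0")

```text
t: 28.9
tcp_pos: [0.473, -0.121, 0.0252]
eef_rot: [-0.206, 0.979, -0.0, 0.001]
contact_force: [0.3, -1.0, 0.1]
opening: 0.06
```

Emit:
send_rows(targets="10 0 0 0 0 0 0;10 0 0 0 0 0 0;10 0 0 0 0 0 0;10 0 0 0 0 0 0;10 0 0 0 0 0 0;10 0 0 0 0 0 0;10 0 0 0 0 0 0;10 0 0 0 0 0 0")

```text
t: 29.7
tcp_pos: [0.4725, -0.1208, 0.025]
eef_rot: [-0.206, 0.979, -0.0, 0.001]
contact_force: [-1.9, 0.9, 5.8]
opening: 0.0201
```

Emit:
send_rows(targets="10 0 0 0.1 0 0 0;10 0 0 0.3 0 0 0;10 0 0 0.8 0 0 0;10 0 0 1.5 0 0 0;10 0 0 2.3 0 0 0;10 0 0 3.1 0 0 0;10 0 0 3.9 0 0 0;10 0 0 4.4 0 0 0;10 0 0 4.6 0 0 0;10 0 0 4.6 0 0 0;10 0 0 4.6 0 0 0")

```text
t: 30.8
tcp_pos: [0.4709, -0.1206, 0.2523]
eef_rot: [-0.206, 0.979, 0.001, -0.001]
contact_force: [0.1, -0.2, -1.2]
opening: 0.0197
```

```bash
cat > lid.py <<'E'
from wr import *
def lid(f):
    s=r.state()
    p,d,c=wmeas([],f+'w.png'); print(s['tcp_pos'],s['contact_force'],s['opening'])
    p,d,c=snap('scene',f+'s.png')
    for o in r.cut_out('scene','lid_knob')[:2]:
        rr,cc=np.nonzero(o['mask']&(d>0)); W=pix2w(c,rr,cc,d[rr,cc])
        zz=W[:,2]; 
        # disc top: bright pixels
        b=p[rr,cc].min(1)>75; D=W[b]; 
        print(o['p'],o['centre'],'z',np.percentile(zz,[2,50,98]).round(4),'disc',((D.max(0)+D.min(0))/2).round(4),(D.max(0)-D.min(0)).round(3),len(D),'med',np.median(D,0).round(4))
E
python3 - <<'E'
from lid import *
lid('l16')
cv2.imwrite('pics/c16.png',np.hstack([cv2.imread('pics/l16w.png')[120:,130:430],cv2.resize(cv2.imread('pics/l16s.png')[90:250,120:280],(300,300))]))
E
```

```text
[ 0.4709192  -0.12056378  0.25234179] [ 0.07536064 -0.20078322 -1.17049904] 0.019667579490504496
0.81 [115.9, 177.9] z [0.2348 0.2411 0.2764] disc [ 0.3305 -0.0477  0.1261] [0.352 0.208 0.257] 415 med [ 0.4827 -0.1265  0.2405]
```

Run:
```python
from lid import *
a=cv2.imread('pics/l16w.png')[120:,130:430]; b=cv2.resize(cv2.imread('pics/l16s.png')[60:200,110:250],(300,300))
cv2.imwrite('pics/c16.png',np.hstack([a,b]))
```

```text
(no output)
```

View pics/c16.png

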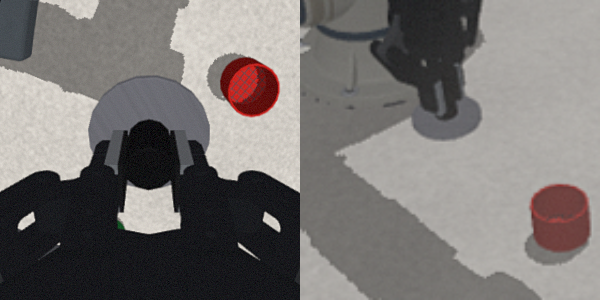

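The lid is held level by the knob. Carrying it over the column.

Emit:
send_rows(targets="10 0 -0.3 0 0 0 0;10 0.01 -1 0 0 0 0;10 0.01 -1.8 0 0 0 0;10 0.01 -2.6 0 0 0 0;10 0.02 -3.4 0 0 0 0;10 0.02 -4.1 0 0 0 0;10 0.02 -4.45 0 0 0 0;10 0.02 -4.53 0 0 0 0;10 0.02 -4.53 -0.2 0 0 0;10 0.02 -4.53 -0.4 0 0 0;10 0.02 -4.53 -0.4 0 0 0;10 0.02 -4.53 -0.4 0 0 0")

```text
t: 32.15
tcp_pos: [0.4726, -0.3464, 0.2336]
eef_rot: [-0.207, 0.978, 0.0, -0.0]
contact_force: [-0.7, 0.4, -0.7]
opening: 0.0201
```

Run:
```python
from lid import *
s=r.state(); print(s['tcp_pos'],s['contact_force'],s['opening'])
c=r.camera_params('wrist'); p,d=r.snapshot('wrist'); cv2.imwrite('pics/w17.png',p[:,:,::-1])
for n in('lid_knob','yellow_sieve_center'):
    for o in r.cut_out('wrist',n)[:1]:
        rr,cc=np.nonzero(o['mask']&(d>0)&(p.max(2)>60)); W=wpts(c,d,rr,cc); z=W[:,2]; print(n,o['p'],np.percentile(z,[2,50,98]).round(4))
        if n=='lid_knob':
            k=abs(z-np.median(z))<.004; P=W[k]; 
            # disc edge circle: outermost points by angle
            h=cv2.convexHull((P[:,:2]*1e5).astype(np.int32))[:,0]/1e5
            far=h[(h[:,0]<P[:,0].mean()+.03)]
            q,e=circ(np.c_[h,0*h[:,0]],.032); print('disc c',q.round(4),'%.4f'%e,len(h),(P.max(0)-P.min(0)).round(4))
p,d,c=snap('scene','s17.png'); meas('scene',['yellow_sieve_center'],p,d,c)
for o in r.cut_out('scene','lid_knob')[:1]:
    rr,cc=np.nonzero(o['mask']&(d>0)&(p.min(2)>70)); W=pix2w(c,rr,cc,d[rr,cc]); k=abs(W[:,2]-np.median(W[:,2]))<.006;P=W[k]
    h=cv2.convexHull((P[:,:2]*1e5).astype(np.int32))[:,0]/1e5; q,e=circ(np.c_[h,0*h[:,0]],.032); print(o['p'],'scene disc',q.round(4),'%.4f'%e,(P.max(0)-P.min(0)).round(4),np.median(P[:,2]))
cv2.imwrite('pics/c17.png',np.hstack([cv2.imread('pics/w17.png')[120:,130:430],cv2.resize(cv2.imread('pics/s17.png')[100:250,20:170],(300,300))]))
```

```text
[ 0.47261392 -0.34643915  0.23355203] [-0.71879478  0.39374741 -0.66064338] 0.020096533802520303
lid_knob 0.81 [0.2209 0.2234 0.2248]
disc c [ 0.4723 -0.3463] 0.0003 42 [0.0639 0.0626 0.0078]
yellow_sieve_center 0.76 [0.1359 0.1538 0.1789]
scene yellow_sieve_center p0.88 px [256 281] n 1038 rgb [66 95 70] ztop 0.0534 zmin 0.0082 mean [ 0.7388 -0.075   0.0297] rim [ 0.7398 -0.0754] 0.0011 135
scene yellow_sieve_center p0.71 px [198  82] n 1148 rgb [119 105  53] ztop 0.1784 zmin 0.1333 mean [ 0.4734 -0.3472  0.1544] rim [ 0.4733 -0.3465] 0.0011 134
0.75 scene disc [ 0.4761 -0.3468] 0.0009 [0.0528 0.062  0.0101] 0.22332877136359686
```

View pics/c17.png

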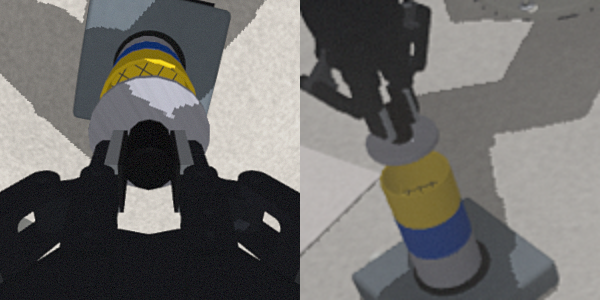

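Emit:
send_rows(targets="10 -0.03 -0.01 -0.2 0 0 0;10 -0.03 -0.01 -0.4 0 0 0;10 -0.03 -0.01 -0.52 0 0 0;10 -0.03 -0.01 -0.6 0 0 0;10 -0.03 -0.01 -0.67 0 0 0;10 -0.03 -0.01 -0.72 0 0 0;10 -0.03 -0.01 -0.75 0 0 0;10 -0.03 -0.01 -0.76 0 0 0;10 -0.03 -0.01 -0.76 0 0 0;10 -0.03 -0.01 -0.76 0 0 0")

```text
t: 33.45
tcp_pos: [0.4712, -0.3479, 0.196]
eef_rot: [-0.206, 0.979, -0.0, 0.0]
contact_force: [0.2, 0.0, -0.8]
opening: 0.0199
```

Emit:
send_rows(targets="10 0 0 -0.02 0 0 0;10 0 0 -0.04 0 0 0;10 0 0 -0.06 0 0 0;10 0 0 -0.06 0 0 0")

```text
t: 33.85
tcp_pos: [0.4714, -0.3481, 0.1941]
eef_rot: [-0.206, 0.979, -0.001, 0.001]
contact_force: [-0.5, 1.2, 3.6]
opening: 0.0201
```

Contact at 0.1941, as expected for seated. Releasing and retreating.

Emit:
send_rows(targets="50 0 0 0 0 0 0;50 0 0 0 0 0 0;50 0 0 0 0 0 0;50 0 0 0 0 0 0;50 0 0 0 0 0 0;50 0 0 0.3 0 0 0;50 0 0 0.8 0 0 0;50 0 0 1.5 0 0 0;50 0 0 2.3 0 0 0;50 0 0 2.6 0 0 0;50 0 0 2.6 0 0 0;50 0 0 2.6 0 0 0")

```text
t: 35.05
tcp_pos: [0.4713, -0.3476, 0.3223]
eef_rot: [-0.206, 0.979, 0.0, 0.0]
contact_force: [0.0, -0.3, -1.0]
opening: 0.05
```

Run:
```python
from lid import *
s=r.state(); print(s['tcp_pos'],s['contact_force'],s['opening'])
c=r.camera_params('wrist'); p,d=r.snapshot('wrist'); cv2.imwrite('pics/w18.png',p[:,:,::-1])
o=r.cut_out('wrist','lid_knob')[0]
rr,cc=np.nonzero(o['mask']&(d>0)); W=wpts(c,d,rr,cc); z=W[:,2]; print(o['p'],np.percentile(z,[2,50,98]).round(4))
for lo,hi,R in((.178,.190,.032),(.213,.225,.011)):
    P=W[(z>lo)&(z<hi)]; h=cv2.convexHull((P[:,:2]*1e5).astype(np.int32))[:,0]/1e5; q,e=circ(np.c_[h,0*h[:,0]],R); print(q.round(4),'%.4f'%e,np.median(P[:,2]),(P.max(0)-P.min(0)).round(4))
P=W[(z>.178)&(z<.190)]; A=np.c_[P[:,:2]-P[:,:2].mean(0),np.ones(len(P))]; print('tilt',np.linalg.lstsq(A,P[:,2],rcond=None)[0])
p,d,c=snap('scene','s18.png'); meas('scene',['lid_knob','yellow_sieve_center','blue_sieve_center','pan_center','red_sieve_center','amber_bottle_center','beaker_center'],p,d,c)
cv2.imwrite('pics/c18.png',np.hstack([cv2.resize(cv2.imread('pics/w18.png'),(400,300)),cv2.resize(cv2.imread('pics/s18.png')[110:260,20:170],(300,300))]))
```

```text
[ 0.47125625 -0.34764136  0.32226848] [ 0.01265923 -0.25899753 -0.98929538] 0.049976893850260606
0.76 [0.1824 0.1841 0.2185]
[ 0.4713 -0.3478] 0.0006 0.18395969180640875 [0.0623 0.0626 0.0096]
[ 0.4709 -0.3481] 0.0004 0.2176749096870039 [0.0207 0.0212 0.0065]
tilt [-0.00221782 -0.00104102  0.18393555]
scene lid_knob p0.67 px [186  71] n 789 rgb [83 82 84] ztop 0.2181 zmin 0.0026 mean [ 0.4727 -0.3465  0.1855] knobtop [ 0.4739 -0.3473  0.217 ] [0.022 0.021 0.005] disc [ 0.4725 -0.3464  0.184 ] [0.065 0.063 0.011]
scene yellow_sieve_center p0.86 px [204  86] n 588 rgb [118 104  54] ztop 0.1756 zmin 0.1336 mean [ 0.4965 -0.3511  0.1551] rim [ 0.4734 -0.3462] 0.0008 69
scene yellow_sieve_center p0.57 px [256 280] n 970 rgb [64 94 68] ztop 0.0525 zmin 0.0088 mean [ 0.7383 -0.0745  0.0296] rim [ 0.7395 -0.0755] 0.0012 130
scene yellow_sieve_center p0.41 px [140 281] n 288 rgb [126 114 106] ztop 0.0712 zmin 0.0023 mean [0.4674 0.1344 0.0366] rim [0.436 0.123] 0.0032 28
scene blue_sieve_center p0.77 px [216  90] n 568 rgb [48 60 97] ztop 0.1340 zmin 0.0878 mean [ 0.4954 -0.3502  0.1108] rim [ 0.4734 -0.3466] 0.0013 53
scene pan_center p0.78 px [233  95] n 486 rgb [89 89 93] ztop 0.0880 zmin 0.0444 mean [ 0.4968 -0.3529  0.0669] rim [ 0.4728 -0.3467] 0.0011 47
scene red_sieve_center p0.93 px [160 229] n 753 rgb [112  67  64] ztop 0.0533 zmin 0.0040 mean [0.4501 0.0012 0.0315] rim [0.4502 0.0014] 0.0012 93
scene amber_bottle_center p0.72 px [142 280] n 287 rgb [125 114 106] ztop 0.0712 zmin 0.0042 mean [0.4678 0.1341 0.0368] 
scene beaker_center p0.96 px [233 330] n 1389 rgb [134 140 140] ztop 0.0858 zmin 0.0010 mean [0.7682 0.0271 0.0525] 
scene beaker_center p0.24 px [218  90] n 544 rgb [47 59 98] ztop 0.1339 zmin 0.0904 mean [ 0.4965 -0.3515  0.1117]
```

View pics/c18.png

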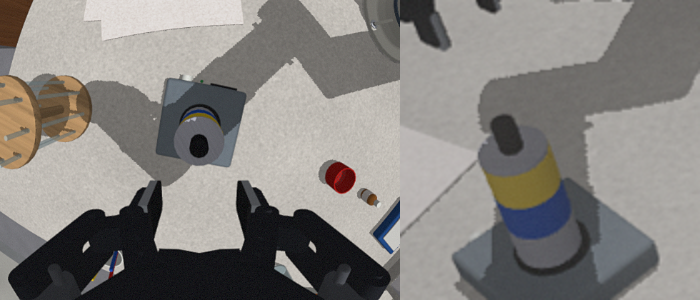

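The column reads as complete: knob top ≈0.217 m (0.217 expected), tilt ≈0.002 rad, axes within about 1 mm. The gripper is clear by about 10 cm. Handing in.

```bash
python3 -c "
from cell import r
print(r.close_job())"
```

```text
the job is handed in; nothing more can be done
None
```

I built the column on the shaker pad one part at a time — pan, blue sieve, yellow sieve, lid — and handed the job in at about 35 s of the 109 s allowed. The hand-in reports no verdict.

- **Seating:** The last pictures gave rim heights of about 89, 133 and 177 mm and a knob top at about 217 mm. All match the seated heights after taking off the roughly 1 mm by which the depth reads high.
- **Alignment:** The parts' axes agreed within about 1 mm, the lid's tilt was about 0.002 rad, and the pan was within about 2 mm of the pad's centre. The gripper was open and about 10 cm above the column.
- **Things to leave alone:** The red sieve, brown bottle and beaker measured where they were at the start, within about 1 mm. The green look-alike sieve was not touched.
- **Disagreements:** The scene, side and wrist cameras differed by 2–4 mm in x, so I aligned each part to the one below it within the same camera. One scene-camera reading of the lid while it was held was about 3 mm off in x from the sieve below; I followed the wrist reading. The seated lid then agreed in both cameras.

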